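# Find the release notch in the bench bin's rim and pop the lid

### The job

The waste bin on the cupping bench is latched shut and must be opened before the cups are cleared. Find the release notch hidden in its plastic rim (a fingertip run along the rim will feel it) and gently press the key down inside the notch until the steel lid springs up; then take the hand away, leaving the bin standing where it is with its lid open. Do not lift, tip or drag the bin, and leave the bowls, the copper cup and the sample box alone.

Things in the scene. Friction and masses are not known exactly. Their poses are not given: they have to be found in the camera images.
- bin: Round steel waste bin, 224 mm across, 200 mm high, about 3 kg, loose on the bench on a rubber foot. Origin at the centre of its underside, z up. A grey plastic collar with a lid is clamped on top; it sits tight and does not turn under a light touch.
- bin_rim (a point): Centre of the rim, level with its top, 200 mm above the bench. The rim is a flat grey ring, inner radius 78 mm, outer radius 112 mm. It is whole but for one notch and, opposite the notch, the lid's hinge barrel (44 mm long, on the rim's inner edge, 4 mm above it). The collar was clamped on at any angle: the notch's middle lies anywhere within 67 degrees of the bin's -x (robot) side.
- release_key (a joint): Press depth (m) of the release key, 0 up to 0.007 down, about 2.5 N to start it and 5 N at the bottom stop, sprung back. The key is the floor of the notch, grey too, 10 mm below the rim's top. The notch is a 32 degree gap (52 mm at radius 95 mm) through the ring's whole width, open outwards, with radial walls. The catch lets go at about 0.005. The bin's yaw does not tell where it is.
- lid (a joint): Angle of the lid (rad): 0 latched shut, 1.4 open. It is a flat round steel plate, radius 76 mm, within the rim, its top 3 mm below the rim's. Once the catch lets go, a damped spring swings it up by itself in about 2 s; its edge at the notch goes up and back, away from the notch. Shut, it cannot be pried open.
- bowl1: White ceramic cupping bowl, empty, 92 mm across the mouth, 68 mm high. Origin at the centre of its underside. A bystander.
- bowl2: Another such bowl, a bystander.
- copper_cup: Round copper rinsing cup, 82 mm across, 75 mm high. Origin at the centre of its underside. A bystander.
- sample_box: Pale translucent plastic sample box with black clips, 124 x 87 x 64 mm. Origin at the centre of its underside. A bystander.
Not all that is in view belongs to the job. What is meant by the bin is not blue, and is the smaller of those in its own colour.

How it is judged:
On the way, in this order (a step that is already met when the one before it is completed fails the run):
1. the release key is pressed down inside the notch (value of joint release_key above 0.004 m), for 0.05 s.
2. the lid has sprung up (value of joint lid above 1.1 rad), for 0.2 s.
At the end, for the whole second after the job is handed in: The lid stands open (beyond 1.1 rad), the release key is let go (within 2 mm of the top), the bin stands upright and at rest within 30 mm of where it was, and the bowls, cup and box are within 20 mm of where they were (value of joint lid above 1.1 rad and value of joint release_key below 0.002 m and distance of bin from where it was at the start of the episode below 0.03 m and angle between bin's own z axis and vertical below 0.05 rad and linear speed of bin below 0.02 m/s and distance of each of bowl1, bowl2, copper_cup, sample_box from where it was at the start of the episode below 0.02 m); the robot touches nothing.
It fails at once if the bin is lifted, tipped or dragged (height (world z) of bin above 0.012 m or angle between bin's own z axis and vertical above 0.12 rad or distance of bin from where it was at the start of the episode above 0.04 m).
It fails at once if the bin is pressed hard (over 45 N) (contact force between the fingers and bin above 45 N).
It fails at once if a bystander is disturbed (distance of any of bowl1, bowl2, copper_cup, sample_box from where it was at the start of the episode above 0.03 m).
It also fails if it takes over 61 s, if anything falls off the work surface, if the arm or the gripper's body presses on something with over 40 N, if the wrist force passes 120 N, or if a joint passes its speed limit or range.

### The arm

A 6-joint arm with a two-finger parallel gripper is mounted at the origin on the work surface. World frame = base frame: x ahead of the robot, y to its left, z up, the work surface at z = 0. Lengths are in m, angles in rad, forces in N, time in s.
With the tool pointing down it reaches from about 0.35 to 0.85 m from the base axis. Payload 8.1 kg.
Tool frame: the origin (TCP) lies at the centre of the arm's flange, where the gripper is bolted on; the fingertips stand 186 mm ahead of it and the grasp point (between the pads) lies 167 mm ahead of it; z points along the fingers, y is the line along which they close (so a half turn about z gives the same grasp; the last joint's range is limited). The gripper opens to 93 mm and grips with 3 to 60 N. Pads are 15 mm wide; open, the fingers measure 128 mm over their backs; the gripper's body (75 mm by 188 mm) begins 65 mm behind the grasp point.
Start: joints at [1.252, 0.13, 1.488, -0, 1.523, -0.085], TCP at [0.139, 0.584, 0.405] pointing down, gripper open.
Joint ranges: [-2.96, 2.96], [-0.89, 2.26], [0.02, 2.5], [-1.34, 4.48], [0, 2.73], [-2.66, 2.66]. Speed limits (rad/s): [2.39, 2.39, 2.79, 3.14, 3.14, 3.14].

### API

Orientations are given as a rotation vector (axis times angle).
In Python, from plant import robot gives the robot as it stands.
- The arm moves only by the tool apply_moves, never from a script. Its argument "series" is a list of rows, each a list of 2 entries, a list of its own where there are three numbers: the shift along the tool's x, y, z in mm, then the turn, a rotation vector about the tool's x, y, z in rad. A call has 1 to 12 rows; each row shifts and turns the commanded pose from where the row before left it, along the tool's axes as they then stand; what a row does not reach is not made up. A row lasts 1/12 s, in which the tool goes at most 41.7 mm and 7.16 degrees, less where a joint would pass 70% of its speed; a pose out of reach is approached as far as the arm can. A call is refused whole if a number of a shift passes 41.7 or a number of a turn 0.125, either way. A call with a gripper value outside its range is refused whole. "claw" is the opening, from 0 (shut) to 1 (fully open), set as the call begins (left out, the last holds). The fingers move at their own pace and stop on an object; "newtons" is the grip in N (left out, the last holds). Time passes only in rows, so rows that do not move let the fingers close. It gives the time, the measured TCP pose, the force, the opening and the grip force at its end, in the units of the state.
- robot.read_state(): the state, without advancing time (a new reading comes with each control period).
- robot.read_camera(name): name is "scene" or "top" or "wrist"; returns (picture, depth): 384x512x3 uint8, blue, green, red; 384x512 float32, m along the optical axis (not along the pixel's ray), 0 where there is no reading.
- robot.calibration(name): a dict with "fx", "fy", "cx", "cy" (pixels), "extrinsics" (4x4, takes a point from world to camera coordinates). Camera axes: x right, y down, z forward; pixel columns grow to the right and rows downward; lengths in m; the calibration is good to about 2 mm. A picture is of the moment at which its call begins: read the wrist's pose just before it. calibration takes no time and is no camera call; for the wrist camera it gives the pose at the moment of the call.
- robot.close_job(): hands the job in; it is judged then, once.
The state is a dict: "t": time; "q": joint angles; "dq": joint speeds; "joint_torque": joint torques, N m; "tool_pos": TCP position; "orientation": TCP orientation; "force": force on the tool from outside, world axes, zero at the start; "wrist_torque": the same for the moment, N m; "opening": finger opening in m; "gripper_force": force on a finger pad.
Only numpy, scipy, OpenCV 4.12 (cv2) and the standard library are available. Lean on these libraries where they do the work, as an engineer would, in place of code of your own. Each camera call takes 0.05 s, during which the arm holds its last target. There are 200 camera calls.

## Working session

There is one attempt and no reset: what is moved stays moved. The work goes in short steps, Python scripts to look and compute and a tool call to move; the robot and the scene stay as the last step left them, time stands still between calls to the robot, and variables do not carry over. Pictures are saved under pics/ and viewed, at most 10 in all, crops included, and the job is handed in when it is done.

Besides the shell and the picture viewer there is one more tool, called after ">>>" by a JSON object that holds its "api" and its "payload". apply_moves: Moves the arm, as the interface text tells. Its arguments: {"type":"object","properties":{"series":{"type":"array"},"claw":{"type":"number"},"newtons":{"type":"number"}},"required":["series"]}

```bash
mkdir -p pics; ls; python3 - <<'E'
from plant import robot
import cv2,numpy as np
np.set_printoptions(precision=4,suppress=True)
s=robot.read_state();print(s['t'],s['tool_pos'],s['orientation'],s['opening'])
for n in("scene","top"):
    p,d=robot.read_camera(n);cv2.imwrite(f"pics/{n}0.png",p);np.save(f"{n}0d.npy",d)
    c=robot.calibration(n);print(n,c)
E
```

```text
pics
0.0 [0.1389 0.5835 0.4037] [-0.3664 -3.1198  0.0028] 0.09300040309377193
scene {'fx': 382.0179255638033, 'fy': 382.0179255638033, 'cx': 263.7647796916965, 'cy': 196.39689617818755, 'extrinsics': array([[ 0.5973, -0.802 , -0.0022, -0.2661],
       [-0.7625, -0.567 , -0.3116,  0.3725],
       [ 0.2486,  0.1878, -0.9502,  1.0675],
       [ 0.    ,  0.    ,  0.    ,  1.    ]])}
top {'fx': 382.4978173327403, 'fy': 382.4978173327403, 'cx': 256.1004860651665, 'cy': 191.99849412876284, 'extrinsics': array([[ 0.0278, -0.9996, -0.0081, -0.0216],
       [-0.9923, -0.0266, -0.1211,  0.439 ],
       [ 0.1208,  0.0114, -0.9926,  1.0633],
       [ 0.    ,  0.    ,  0.    ,  1.    ]])}
```

View pics/top0.png

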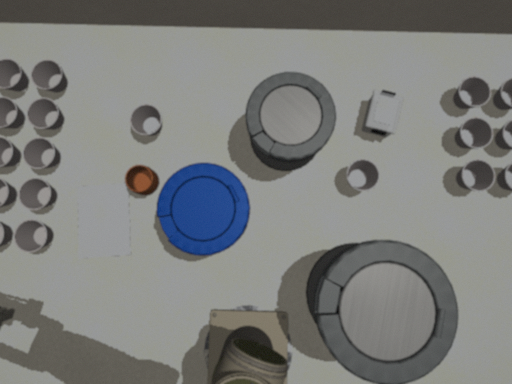

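View pics/scene0.png

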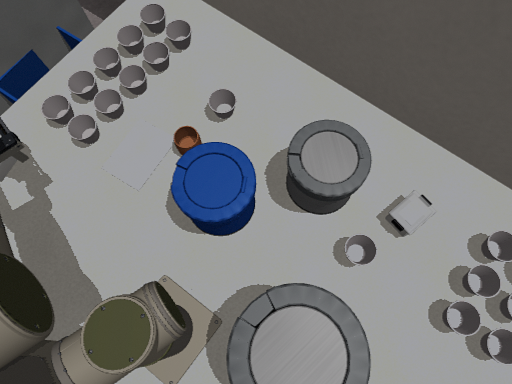

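The top view shows three lidded bins: a blue one (203,209), a large grey one (385,310) and a smaller grey one (290,115). I choose the smaller grey one. It has a likely notch segment near (262,143). Next I check it in a close crop and with depth.

```bash
cat > h.py <<'E'
import numpy as np
def cloud(d,c):
    v,u=np.mgrid[:d.shape[0],:d.shape[1]]
    P=np.stack([(u-c['cx'])/c['fx']*d,(v-c['cy'])/c['fy']*d,d],-1)
    E=c['extrinsics'];return (P-E[:3,3])@E[:3,:3]
E
python3 - <<'E'
from plant import robot
import cv2,numpy as np
from h import cloud
from scipy.optimize import least_squares
np.set_printoptions(precision=4,suppress=True,linewidth=160)
g0={"top":(290,115),"scene":(328,158)}
out=[]
for n in g0:
    p=cv2.imread(f"pics/{n}0.png");d=np.load(f"{n}0d.npy");W=cloud(d,robot.calibration(n))
    u,v=g0[n];c0=W[v,u,:2];print(n,'lid',W[v,u])
    r=np.hypot(*(W[...,:2]-c0).transpose(2,0,1))
    m=(abs(W[...,2]-.2)<.014)&(r<.14)&(d>0)
    cnt=max(cv2.findContours(m.astype(np.uint8),0,1)[0],key=cv2.contourArea)[:,0]
    h=cv2.convexHull(cnt)[:,0]
    X=W[h[:,1],h[:,0],:2]
    f=least_squares(lambda q:np.hypot(X[:,0]-q[0],X[:,1]-q[1])-q[2],[*c0,.112],loss='soft_l1',f_scale=.002).x
    print('circle',f,'z rim',np.median(W[m][:,2]))
    dx=W[...,:2]-f[:2];r=np.hypot(dx[...,0],dx[...,1]);a=np.degrees(np.arctan2(-dx[...,1],-dx[...,0])) # 0 = -x, + toward -y
    g=p.mean(-1)
    for k in range(-90,90,6):
        s=(r>.084)&(r<.108)&(a>=k)&(a<k+6)&(W[...,2]>.17);print(k,s.sum(),round(float(np.median(W[s][:,2])),4),round(g[s].mean()),round(g[s].min()),end=' | ')
    print()
    x=p[v-60:v+70,u-65:u+65];out.append(cv2.resize(x,(400,400),interpolation=2))
cv2.imwrite("pics/crop1.png",cv2.convertScaleAbs(np.hstack(out),alpha=1.8))
E
```

```text
top lid [ 0.6117 -0.0896  0.1966]
circle [ 0.6148 -0.0915  0.1117] z rim 0.1970986964936535
-90 40 0.199 94 81 | -84 36 0.199 94 87 | -78 40 0.1992 96 83 | -72 40 0.1989 94 86 | -66 38 0.1989 95 86 | -60 48 0.1899 80 52 | -54 38 0.1893 100 93 | -48 40 0.1883 101 93 | -42 37 0.1889 101 93 | -36 41 0.1897 100 58 | -30 38 0.1983 91 68 | -24 40 0.1991 98 90 | -18 39 0.1989 100 91 | -12 42 0.1993 101 84 | -6 44 0.1992 100 93 | 0 39 0.199 103 94 | 6 42 0.1987 102 93 | 12 40 0.1992 102 91 | 18 40 0.1988 103 82 | 24 39 0.1994 104 96 | 30 40 0.199 103 83 | 36 41 0.1986 103 85 | 42 41 0.199 104 96 | 48 39 0.1991 102 76 | 54 39 0.1989 102 85 | 60 41 0.1993 102 93 | 66 38 0.1988 101 86 | 72 39 0.1988 100 89 | 78 40 0.1991 99 88 | 84 36 0.1994 100 88 | 
scene lid [ 0.6094 -0.0911  0.1973]
circle [ 0.6143 -0.0905  0.1115] z rim 0.19863931025392925
-90 29 0.201 95 84 | -84 29 0.2002 95 84 | -78 31 0.2013 97 59 | -72 31 0.2005 95 73 | -66 32 0.2009 92 39 | -60 43 0.1913 71 24 | -54 29 0.1907 99 46 | -48 31 0.1905 100 77 | -42 32 0.19 98 47 | -36 36 0.1902 96 48 | -30 21 0.2005 96 59 | -24 35 0.2006 97 54 | -18 36 0.2004 96 56 | -12 32 0.1997 100 72 | -6 33 0.2006 100 80 | 0 36 0.2006 98 58 | 6 36 0.2008 101 64 | 12 36 0.2001 105 92 | 18 37 0.2005 101 68 | 24 33 0.1998 107 80 | 30 36 0.2006 109 85 | 36 36 0.201 102 65 | 42 35 0.2003 111 86 | 48 38 0.2004 109 80 | 54 35 0.2003 105 86 | 60 31 0.1996 111 101 | 66 36 0.2006 106 83 | 72 34 0.2 104 89 | 78 35 0.2006 106 89 | 84 33 0.2008 103 90 |
```

View pics/crop1.png

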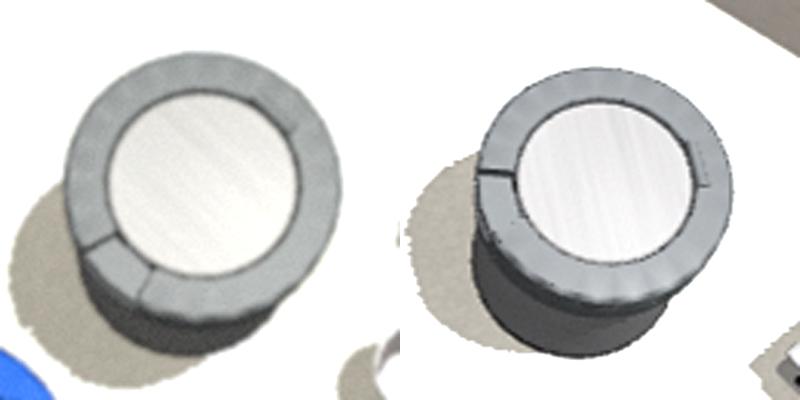

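The crop confirms it: the small grey bin has a recessed segment between crop pixels (85,245) and (145,300). It reads 10 mm below the rim, and the hinge lies opposite. The circle fit gives centre (0.6145,-0.091) and r 0.112, and the notch is about 45° from -x toward +y. I lift and close the fingers, after a quick height check along the way.

```bash
python3 - <<'E'
from plant import robot
import numpy as np
from h import cloud
d=np.load("top0d.npy");W=cloud(d,robot.calibration("top"))
for u,v in((203,209),(240,209),(330,310),(385,310)):print(u,v,W[v,u].round(3))
C=np.array([.6145,-.091])
for n in("top","scene"):
    W=cloud(np.load(f"{n}0d.npy"),robot.calibration(n));x=W[...,:2]-C;r=np.hypot(x[...,0],x[...,1]);a=np.degrees(np.arctan2(-x[...,1],-x[...,0]))
    zr=.199 if n=="top" else .2005
    s=(r>.085)&(r<.107)&(abs(W[...,2]-zr+.01)<.004)&(abs(a)<80);print(n,s.sum(),np.percentile(a[s],[3,50,97]),a[s].mean())
E
```

```text
203 209 [0.374 0.114 0.197]
240 209 [0.377 0.026 0.199]
330 310 [ 0.159 -0.179  0.255]
385 310 [ 0.164 -0.294  0.267]
top 177 [-59.1347699  -43.40112266 -29.14908001] -43.72806585635864
scene 143 [-59.43890021 -43.7647849  -30.34830623] -44.14171064578533
```

>>> {"api": "apply_moves", "payload": {"series": [[[0,0,-40],[0,0,0]],[[0,0,-40],[0,0,0]],[[0,0,-30],[0,0,0]],[[0,0,0],[0,0,0]]], "claw": 0, "newtons": 20}}

```text
t: 0.43
tool_pos: [0.139, 0.5839, 0.523]
orientation: [0.366, 3.118, 0.017]
force: [0.4, 0.8, 1.6]
opening: 0.0712
gripper_force: 0.0
```

>>> {"api": "apply_moves", "payload": {"series": [[[-20,-18,0],[0,0,0]],[[-27,-25,0],[0,0,0]],[[-27,-25,0],[0,0,0]],[[-27,-25,0],[0,0,0]],[[-27,-25,0],[0,0,0]],[[-27,-25,0],[0,0,0]],[[-27,-25,0],[0,0,0]],[[-27,-25,0],[0,0,0]],[[-27,-25,0],[0,0,0]],[[-27,-25,0],[0,0,0]],[[-27,-25,0],[0,0,0]],[[0,0,0],[0,0,0]]]}}

```text
t: 1.43
tool_pos: [0.3616, 0.2514, 0.5141]
orientation: [0.375, 3.118, -0.004]
force: [-0.7, 0.4, -0.8]
opening: 0.0003
gripper_force: 0.0
```

>>> {"api": "apply_moves", "payload": {"series": [[[-27,-25,0],[0,0,0]],[[-27,-25,0],[0,0,0]],[[-27,-25,0],[0,0,0]],[[-27,-25,0],[0,0,0]],[[-27,-25,0],[0,0,0]],[[-20,-20,0],[0,0,0]],[[0,0,0],[0,0,0.11]],[[0,0,0],[0,0,0.11]],[[0,0,0],[0,0,0.11]],[[0,0,0],[0,0,0.11]],[[0,0,0],[0,0,0.11]],[[0,0,0],[0,0,0]]]}}

```text
t: 2.43
tool_pos: [0.4762, 0.0792, 0.5141]
orientation: [-1.207, -2.899, 0.0]
force: [-0.7, 0.0, -0.3]
opening: 0.0002
gripper_force: 0.0
```

```bash
cat > g.py <<'E'
from plant import robot
import numpy as np
from scipy.spatial.transform import Rotation as R
def go(r=.101,deg=44.5,z=.23):
    s=robot.read_state();M=R.from_rotvec(s['orientation']).as_matrix();a=np.radians(deg)
    tip=np.array(s['tool_pos'])+M[:,2]*.186
    T=np.array([.6145-r*np.cos(a),-.091+r*np.sin(a),z])
    print(s['t'],'tip',tip.round(4),'tgt',T.round(4),'tool shift mm',(M.T@(T-tip)*1000).round(1));print(M.round(3),s['force'],s['opening'],s['q'])
E
python3 -c "from g import *;go()"
```

```text
2.4333 tip [0.476  0.0792 0.3281] tgt [ 0.5425 -0.0202  0.23  ] tool shift mm [-117.4  -22.8   98.1]
[[-0.705  0.71  -0.001]
 [ 0.71   0.705  0.   ]
 [ 0.001 -0.001 -1.   ]] [-0.66334385  0.00476735 -0.34492738] 0.00016596448169940828 [ 5.84282157e-02 -2.07523954e-01  1.62038768e+00  1.44518391e-04
  1.72962477e+00 -7.23364153e-01]
```

>>> {"api": "apply_moves", "payload": {"series": [[[-30,-6,20],[0,0,0]],[[-30,-6,20],[0,0,0]],[[-30,-6,20],[0,0,0]],[[-27,-5,20],[0,0,0]],[[0,0,18],[0,0,0]],[[0,0,0],[0,0,0]],[[0,0,0],[0,0,0]],[[0,0,0],[0,0,0]]]}}

```text
t: 3.1
tool_pos: [0.5428, -0.0194, 0.4178]
orientation: [1.196, 2.904, 0.001]
force: [-0.0, 0.5, 1.2]
opening: 0.0008
gripper_force: 0.0
```

```bash
python3 - <<'E'
from g import *
import cv2
go()
o=[robot.read_camera(n)[0] for n in("top","wrist")]
o[0]=cv2.resize(o[0][50:210,190:390],(480,384),interpolation=2);o[1]=o[1][:,::1][:, 96:416]
cv2.imwrite("pics/hov.png",np.hstack(o))
E
```

```text
3.1 tip [ 0.543  -0.0194  0.2318] tgt [ 0.5425 -0.0202  0.23  ] tool shift mm [-0.2 -1.   1.8]
[[-0.71   0.704  0.001]
 [ 0.704  0.71   0.   ]
 [-0.001  0.001 -1.   ]] [-0.01262388  0.4683234   1.15207105] 0.0007828528427285383 [-1.30181987e-01 -2.92103284e-02  1.62943098e+00  2.48532581e-04
  1.54055129e+00 -9.19509470e-01]
```

View pics/hov.png

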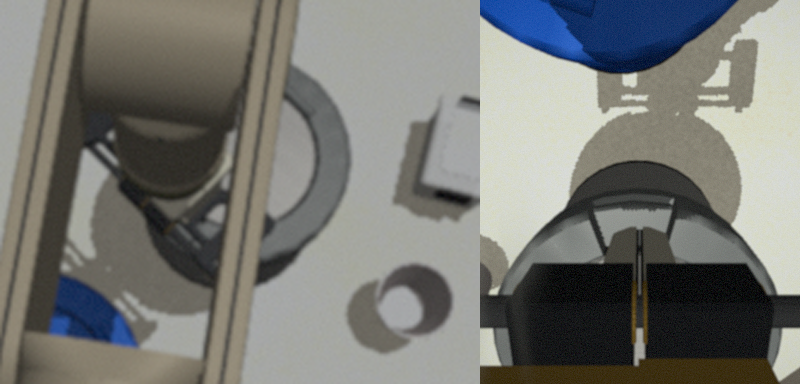

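The wrist view shows the notch walls at about (598,230) and (672,220), with the closed fingertips centred between them near (640,235). I descend.

>>> {"api": "apply_moves", "payload": {"series": [[[0,-1,15],[0,0,0]],[[0,0,12],[0,0,0]],[[0,0,7],[0,0,0]],[[0,0,3],[0,0,0]],[[0,0,0],[0,0,0]],[[0,0,0],[0,0,0]]]}}

```text
t: 3.7
tool_pos: [0.5421, -0.0206, 0.3799]
orientation: [-1.199, -2.904, -0.0]
force: [-0.2, -0.5, -0.1]
opening: 0.0005
gripper_force: 0.0
```

>>> {"api": "apply_moves", "payload": {"series": [[[0,0,1],[0,0,0]],[[0,0,1],[0,0,0]],[[0,0,1],[0,0,0]],[[0,0,1],[0,0,0]],[[0,0,0],[0,0,0]],[[0,0,0],[0,0,0]]]}}

```text
t: 4.2
tool_pos: [0.5422, -0.0208, 0.376]
orientation: [1.2, 2.903, 0.0]
force: [-1.1, -0.5, 1.9]
opening: 0.0005
gripper_force: 0.9
```

>>> {"api": "apply_moves", "payload": {"series": [[[0,0,1],[0,0,0]],[[0,0,0],[0,0,0]],[[0,0,1],[0,0,0]],[[0,0,0],[0,0,0]],[[0,0,0],[0,0,0]]]}}

```text
t: 4.62
tool_pos: [0.5422, -0.0208, 0.3739]
orientation: [1.2, 2.903, 0.0]
force: [0.3, -0.5, 4.8]
opening: 0.0004
gripper_force: 2.0
```

>>> {"api": "apply_moves", "payload": {"series": [[[0,0,1],[0,0,0]],[[0,0,0],[0,0,0]],[[0,0,1],[0,0,0]],[[0,0,0],[0,0,0]],[[0,0,0],[0,0,0]]]}}

```text
t: 5.03
tool_pos: [0.5421, -0.0208, 0.3715]
orientation: [-1.2, -2.903, 0.0]
force: [1.1, -0.0, 3.3]
opening: 0.0006
gripper_force: 1.8
```

>>> {"api": "apply_moves", "payload": {"series": [[[0,0,1],[0,0,0]],[[0,0,0],[0,0,0]],[[0,0,0.5],[0,0,0]],[[0,0,0],[0,0,0]],[[0,0,0],[0,0,0]]]}}

```text
t: 5.45
tool_pos: [0.5421, -0.0208, 0.3703]
orientation: [1.2, 2.903, 0.0]
force: [-0.6, -0.0, 4.4]
opening: 0.0004
gripper_force: 2.0
```

```bash
python3 - <<'E'
from g import *
import cv2
go()
o=[robot.read_camera(n)[0] for n in("scene","wrist")]
o[0]=cv2.resize(o[0][80:240,240:440],(480,384),interpolation=2);o[1]=o[1][:, 96:416]
cv2.imwrite("pics/press.png",np.hstack(o))
E
```

```text
5.45 tip [ 0.5421 -0.0208  0.1843] tgt [ 0.5425 -0.0202  0.23  ] tool shift mm [  0.2   0.6 -45.7]
[[-0.708  0.706  0.   ]
 [ 0.706  0.708  0.   ]
 [-0.     0.    -1.   ]] [-0.60077763 -0.0376497   4.37592487] 0.000448148016848022 [-1.32804192e-01 -6.46400329e-03  1.69385177e+00  1.68672586e-05
  1.45414959e+00 -9.19793616e-01]
```

View pics/press.png

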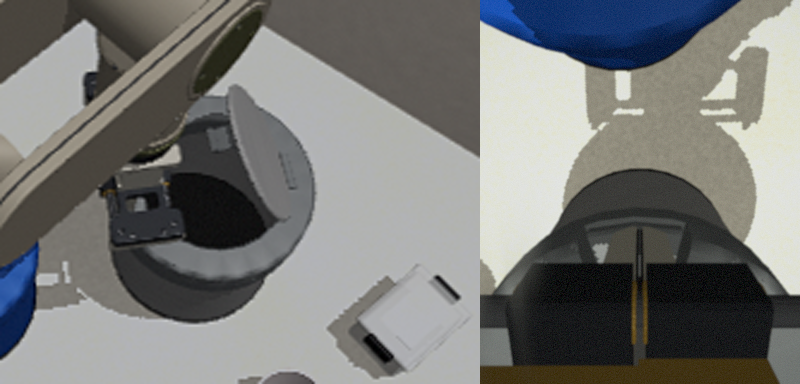

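The scene crop shows the lid swung up (240,150) on the hinge side, clear of the hand. I retract straight up, then outward.

>>> {"api": "apply_moves", "payload": {"series": [[[0,0,-3],[0,0,0]],[[0,0,-6],[0,0,0]],[[3,0,-12],[0,0,0]],[[10,0,-25],[0,0,0]],[[15,0,-30],[0,0,0]],[[25,0,-30],[0,0,0]],[[25,0,-30],[0,0,0]],[[20,0,-10],[0,0,0]],[[20,0,0],[0,0,0]],[[0,0,0],[0,0,0]],[[0,0,0],[0,0,0]],[[0,0,0],[0,0,0]]]}}

```text
t: 6.55
tool_pos: [0.4585, 0.0624, 0.5162]
orientation: [-1.199, -2.903, 0.001]
force: [0.2, -0.0, -0.5]
opening: 0.0006
gripper_force: 0.0
```

>>> {"api": "apply_moves", "payload": {"series": [[[0,0,0],[0,0,0]],[[0,0,0],[0,0,0]],[[0,0,0],[0,0,0]],[[0,0,0],[0,0,0]],[[0,0,0],[0,0,0]],[[0,0,0],[0,0,0]],[[0,0,0],[0,0,0]],[[0,0,0],[0,0,0]]]}}

```text
t: 7.22
tool_pos: [0.4586, 0.0625, 0.5162]
orientation: [-1.2, -2.903, 0.0]
force: [-0.4, 0.1, 0.5]
opening: 0.0007
gripper_force: 0.0
```

```bash
python3 - <<'E'
from g import *
import cv2
go()
o=[robot.read_camera(n)[0] for n in("scene","top")]
o[0]=cv2.resize(o[0][80:240,240:440],(400,320),interpolation=2);o[1]=cv2.resize(o[1][50:210,190:390],(400,320),interpolation=2)
cv2.imwrite("pics/end.png",np.hstack(o))
E
```

```text
7.2167 tip [0.4586 0.0625 0.3302] tgt [ 0.5425 -0.0202  0.23  ] tool shift mm [-117.8    0.6  100.2]
[[-0.708  0.706 -0.   ]
 [ 0.706  0.708 -0.   ]
 [ 0.    -0.    -1.   ]] [-0.42841885  0.11563662  0.45925804] 0.0007172834451838429 [ 2.46632341e-02 -2.62732043e-01  1.66329242e+00 -1.08222039e-05
  1.74108809e+00 -7.62351708e-01]
```

View pics/end.png

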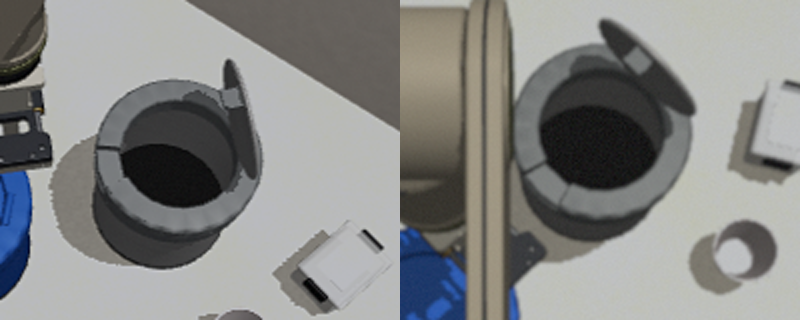

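The lid stands open at about (240,120), the bin is where it was, and the hand is clear. I hand in.

```bash
python3 -c "from plant import robot;print(robot.close_job())"
```

```text
the job is handed in; nothing more can be done
None
```

I pressed the release key, the small grey bin's lid sprang open, and I withdrew the hand and handed the job in; the final camera view shows the bin standing in place, but no verdict came back.

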